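# Load the bottle shaker and switch it on

## Robot

A 7-joint arm with a two-finger parallel gripper is mounted at the origin on the work surface; the furniture and walls round the work are solid. World frame = base frame: x ahead of the robot, y to its left, z up, the work surface at z = 0. Lengths are in mm, angles in rad, forces in N, time in s.
With the tool pointing down it reaches from about 425 to 875 mm from the base axis. Payload 4.7 kg.
Tool frame: the origin (TCP) lies at the very end of the fingers, on their centre line; the grasp point (between the pads) lies 19 mm behind it; z points along the fingers, y is the line along which they close (so a half turn about z gives the same grasp; the last joint's range is limited). The gripper opens to 85 mm and grips with 20 to 120 N. Pads are 22 mm wide; open, the fingers measure 114 mm over their backs; the gripper's body (76 mm by 85 mm) begins 54 mm behind the grasp point. The pads swing forward as they close: fully open they stand 13 mm farther back than shut.
Start: joints at [1.225, 0.321, -0.07, 1.45, 0.023, 1.371, -0.057], TCP at [228.838, -608.406, 231.349] pointing down, gripper open.
Joint ranges: [-2.86, 2.86], [-0.3, 2.09], [-1.38, 1.24], [0.06, 2.45], [-1.56, 4.7], [0.09, 2.05], [-2.69, 2.69]. Speed limits (rad/s): [2.57, 2.57, 3.14, 3.14, 3.14, 3.14, 3.14].

## Interface

Orientations are given as a unit quaternion [x, y, z, w].
In Python, from bench import env gives the robot as it stands.
- The arm moves only by the tool jog_arm, never from a script. Its arguments are lists of equal length, an entry for each row: "travel": the shift along the tool's x, y, z in mm, a list of three; "turn": the turn, a rotation vector about the tool's x, y, z in degrees, a list of three. A call has exactly 5 rows; each row shifts and turns the commanded pose from where the row before left it, along the tool's axes as they then stand; what a row does not reach is not made up. A row lasts 1/12 s, in which the tool goes at most 41.7 mm and 7.16 degrees, less where a joint would pass 70% of its speed; a pose out of reach is approached as far as the arm can. A call with a gripper value outside its range is refused whole. "jaw" is the finger opening in mm, from 0 to 85.4, set as the call begins (left out, the last holds). The fingers move at their own pace and stop on an object; "squeeze" is the grip in N (left out, the last holds). Time passes only in rows, so rows that do not move let the fingers close, or fill a call up. It gives the time, the measured TCP pose, the force, the opening and the grip force at its end, in the units of the state.
- env.sense(): the state, without advancing time (a new reading comes with each control period).
- env.grab_frame(name): name is "side" or "top" or "wrist"; returns (picture, depth): 480x640x3 uint8, red, green, blue; 480x640 float32, mm along the optical axis (not along the pixel's ray), 0 where there is no reading.
- env.calibration(name): a dict with "camera_matrix" (3x3 intrinsics, pixels), "R" (3x3) and "t" (3): a world point X has camera coordinates R X + t. Camera axes: x right, y down, z forward; pixel columns grow to the right and rows downward; lengths in mm; the calibration is good to about 2 mm. A picture is of the moment at which its call begins: read the wrist's pose just before it. calibration takes no time and is no camera call; for the wrist camera it gives the pose at the moment of the call.
- env.job_done(): hands the job in; it is judged then, once.
The state is a dict: "clock": time; "joint_positions": joint angles; "qd": joint speeds; "joint_torque": joint torques, N m; "position": TCP position; "tool_rot": TCP orientation; "ft_force": force on the tool from outside, world axes, zero at the start; "ft_torque": the same for the moment, N m; "grip_width": finger opening in mm; "grasp_force": force on a finger pad.
Only numpy, scipy, OpenCV 4.12 (cv2) and the standard library are available. Lean on these libraries where they do the work, as an engineer would, in place of code of your own. Each camera call takes 0.05 s, during which the arm holds its last target. There are 200 camera calls.

## Task

Load the bench bottle shaker: put the black varnish bottle (not the smaller brown bottle) and the wider white tub, one at a time and caps up, into the slanted cradle pockets that fit them, each pushed or dropped fully home. Only when both are in, throw the shaker's lever all the way over to its far side to switch it on. Tip no bottle over on the way and leave the other things on the bench where they stand.

Things in the scene. Friction and masses are not known exactly. Their poses are not given: they have to be found in the camera images.
- varnish_mid (a point): Centre (half-way up, on the axis) of the small round varnish bottle: black body 39 mm in diameter and 78 mm tall, then a black screw cap 32 mm in diameter, 95 mm tall in all; about 0.11 kg; stands upright on the bench. z of its frame points to the cap.
- tub_mid (a point): Centre (half-way up, on the axis) of the white round tub-like bottle with a screw cap: body 49 mm in diameter and 80 mm tall, cap 51 mm in diameter, 100 mm tall in all; about 0.12 kg; stands upright on the bench. z of its frame points to the cap.
- pocket_small (a point): Centre of the mouth of the narrow pocket in the shaker's fixed cradle: round blind bore, 41.5 mm wide, 40 mm deep, 2 mm chamfer, for the varnish bottle. z points out of the bore along its axis, 30 degrees from vertical, leaning to the shaker's front (toward the robot); y runs along the row, to the wide pocket 100 mm away. Cradle face: 80 x 196 mm. A bottle fully home stands on the bore's floor.
- pocket_large (a point): Centre of the mouth of the wide pocket in the same cradle: round blind bore, 52 mm wide, 40 mm deep, 2 mm chamfer, for the white tub. Same axes as pocket_small.
- switch_tip (a point): Centre of the black ball knob (26 mm in diameter) on the shaker's switch lever, a 10 mm steel rod beside the narrow pocket, 106 mm from it along the row. Pivot: horizontal, along the row, 75 mm from the knob's centre, 42 mm above the bench. From off to on the knob travels 72 mm to the rear; its centre is 108 mm above the bench at both ends, 117 mm midway.
- switch (a joint): Angle of the switch lever: 0 is off (leaning 0.5 rad to the shaker's front, toward the robot), 1.0 rad is on, against its stop (leaning 0.5 rad to the rear); it stays where it is left; a push under 2 N at the knob moves it.
- tape: Bystander: masking tape roll lying flat, 92 mm in diameter, 19 mm high; origin at the centre of its underside.
- rosin: Bystander: brown jar with a blue lid, 65 mm in diameter, 85 mm tall; origin at the centre of its underside.
- oil: Bystander: small brown bottle with a black cap, 37 mm in diameter, 78 mm tall; origin at the centre of its underside. It belongs to no pocket.
Not all that is in view belongs to the job. What is shaped like the part that bears varnish_mid but orange or pink is not meant. Leave any orange or pink look-alike of the part that bears tub_mid alone.

How it is judged (in metres and radians):
On the way:
1. both bottles stand fully home in their own pockets, released, while the lever is still off (z of varnish_mid in the frame of pocket_small between 0.0015 and 0.0115 m and x of varnish_mid in the frame of pocket_small between -0.006 and 0.006 m and y of varnish_mid in the frame of pocket_small between -0.006 and 0.006 m and angle between the z axis of varnish_mid and the z axis of pocket_small, either way round below 0.12 rad and angle between each of varnish_mid, tub_mid's own z axis and vertical below 0.8 rad and z of tub_mid in the frame of pocket_large between 0.004 and 0.014 m and x of tub_mid in the frame of pocket_large between -0.006 and 0.006 m and y of tub_mid in the frame of pocket_large between -0.006 and 0.006 m and angle between the z axis of tub_mid and the z axis of pocket_large, either way round below 0.12 rad and value of joint switch below 0.3 rad and contact force between the fingers and varnish below 0.1 N and contact force between the fingers and tub below 0.1 N), for 0.2 s.
At the end, for the whole second after the job is handed in: The varnish bottle is in the narrow pocket and the white tub in the wide one, caps up, each within 4 mm of the pocket's floor, within 6 mm of its axis and 7 degrees of its direction, at rest and released; the lever is past 0.85 rad of its 1.0 rad (z of varnish_mid in the frame of pocket_small between 0.0015 and 0.0115 m and x of varnish_mid in the frame of pocket_small between -0.006 and 0.006 m and y of varnish_mid in the frame of pocket_small between -0.006 and 0.006 m and angle between the z axis of varnish_mid and the z axis of pocket_small, either way round below 0.12 rad and angle between each of varnish_mid, tub_mid's own z axis and vertical below 0.8 rad and z of tub_mid in the frame of pocket_large between 0.004 and 0.014 m and x of tub_mid in the frame of pocket_large between -0.006 and 0.006 m and y of tub_mid in the frame of pocket_large between -0.006 and 0.006 m and angle between the z axis of tub_mid and the z axis of pocket_large, either way round below 0.12 rad and value of joint switch above 0.85 rad and linear speed of each of varnish, tub below 0.02 m/s); the robot touches nothing.
It fails at once if a bottle is tipped over (more than 69 degrees from upright) (angle between any of varnish_mid, tub_mid's own z axis and vertical above 1.2 rad).
It fails at once if a bystander (tape roll, brown jar, small brown bottle) is moved by more than 30 mm (distance of any of tape, rosin, oil from where it was at the start of the episode above 0.03 m).
It also fails if it takes over 61 s, if anything falls off the work surface, if the arm or the gripper's body presses on something with over 40 N, if the wrist force passes 120 N, or if a joint passes its speed limit or range.

## Working session

There is one attempt and no reset: what is moved stays moved. The work goes in short steps, Python scripts to look and compute and a tool call to move; the robot and the scene stay as the last step left them, time stands still between calls to the robot, and variables do not carry over. Pictures are saved under pics/ and viewed, at most 10 in all, crops included, and the job is handed in when it is done.

Besides the shell and the picture viewer there is one more tool, called after ">>>" in YAML: its name, and indented under it one key for each argument. jog_arm: Moves the arm, as the interface text tells. Its arguments: {"type":"object","properties":{"travel":{"type":"array","items":{"type":"array","items":{"type":"number"}}},"turn":{"type":"array","items":{"type":"array","items":{"type":"number"}}},"jaw":{"type":"number"},"squeeze":{"type":"number"}},"required":["travel","turn"]}

```bash
mkdir -p pics; ls; cat > h.py <<'E'
from bench import env
import numpy as np, cv2
from scipy.spatial.transform import Rotation as Ro
def snap(n,f):
    c=env.calibration(n); p,d=env.grab_frame(n)
    cv2.imwrite(f'pics/{f}.png',p[:,:,::-1]); np.savez(f'pics/{f}.npz',p=p,d=d,K=c['camera_matrix'],R=c['R'],t=c['t'])
def cloud(f):
    z=np.load(f'pics/{f}.npz'); d=z['d']; K=z['K']; v,u=np.mgrid[:480,:640]
    P=np.stack([(u-K[0,2])/K[0,0]*d,(v-K[1,2])/K[1,1]*d,d],-1)
    W=(P-z['t'])@z['R']; W[d==0]=np.nan
    return z['p'],W
E
python3 - <<'E'
from h import *
snap('top','top0'); snap('side','side0')
s=env.sense(); print(s)
a=cv2.imread('pics/top0.png')
E
```

```text
pics
{'clock': 0.1, 'joint_positions': array([ 1.22510212,  0.32174343, -0.07011296,  1.4515581 ,  0.02260315,
        1.37083239, -0.05689061]), 'qd': array([-1.23838784e-03, -1.44849320e-03, -4.22853759e-05, -1.59902211e-03,
       -5.74226338e-05, -4.76111479e-04,  1.03176684e-03]), 'joint_torque': array([-1.19351330e-04, -4.94875574e+01, -3.83883622e-01, -3.15212345e+01,
        1.31080498e-02,  7.49641360e-03,  1.04542423e-05]), 'position': array([ 228.64859174, -607.92750011,  230.33408914]), 'tool_rot': array([ 9.83855935e-01,  1.78960135e-01, -2.00841128e-04, -8.53619613e-04]), 'ft_force': array([ 1.18181055, -0.16825455,  0.042407  ]), 'ft_torque': array([ 0.04555111,  0.03374372, -0.04664261]), 'grasp_force': 0.0, 'grip_width': 85.6790393997377}
```

View pics/top0.png

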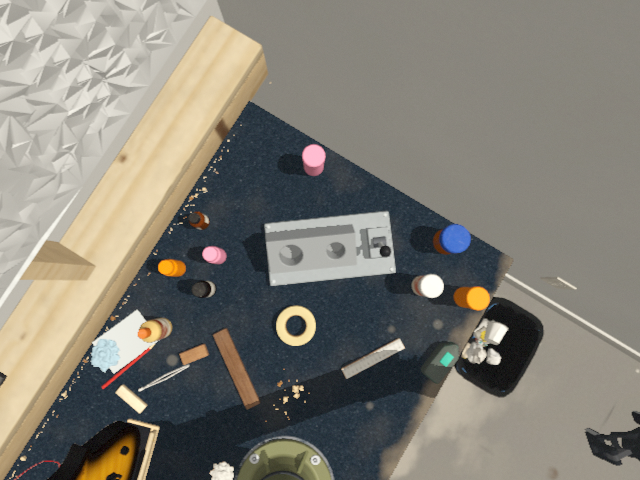

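View pics/side0.png

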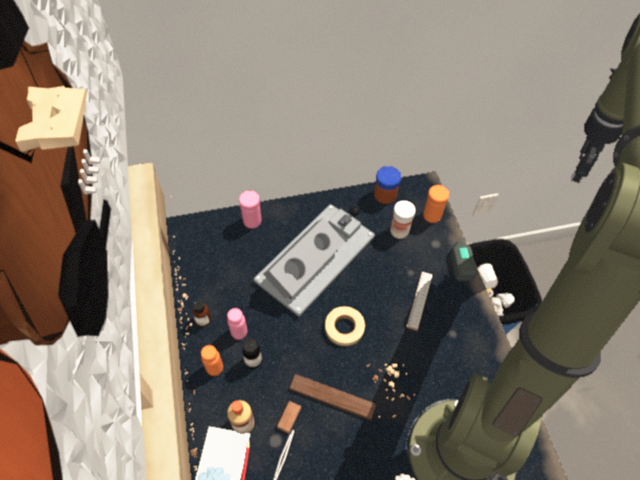

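The top view shows two dark small bottles, at (204,289) with a black cap and at (199,220) in brown. Look-alikes are orange at (172,268) and (473,298) and pink at (214,255) and (313,158). The white tub is at (428,286). The cradle's large pocket is at (290,255), its small pocket at (336,250) and the knob at (385,251). Next I'll confirm with a crop and measure.

```bash
python3 - <<'E'
from h import *
from scipy.optimize import least_squares
a=cv2.imread('pics/top0.png')
c1=cv2.resize(a[200:310,150:240],None,fx=5,fy=5,interpolation=3)[:550,:390]; c2=cv2.resize(a[220:320,400:490],None,fx=4.4,fy=5.5,interpolation=3)
cv2.imwrite('pics/crop.png',np.hstack([c1,c2]))
p,W=cloud('top0'); ps,S=cloud('side0')
def near(x,y,r,z0): 
    Q=np.vstack([c.reshape(-1,3) for c in (W,S)]); m=(np.hypot(Q[:,0]-x,Q[:,1]-y)<r)&(Q[:,2]>z0); return Q[m]
for n,(u,v) in dict(black=(204,289),brown=(199,220),tub=(428,286),blue=(455,238),tape=(285,310),knob=(385,251),or1=(172,268),or2=(473,298),pk=(214,255),fl=(300,300),lamp=(445,358)).items():
    w=np.nanmedian(W[v-3:v+4,u-3:u+4].reshape(-1,3),0)
    T=near(w[0],w[1],45,w[2]-4) if w[2]>15 else np.zeros((0,3)); 
    print(n,w.round(1),len(T), T.mean(0).round(1) if len(T) else '', (T.max(0)-T.min(0)).round() if len(T) else '')
# cradle face plane
for n,(u,v) in dict(a=(272,235),b=(313,240),c=(313,260),d=(355,260),e=(275,270),lg=(290,255),sm=(336,250)).items(): print(n,W[v,u].round(1))
E
```

```text
black [453.4 184.   96.7] 289 [452.  195.7  96.6] [33. 32. 10.]
brown [608.1 208.6  70.8] 200 [611.2 218.8  77.5] [24. 25. 17.]
tub [ 472.  -305.6  101.9] 593 [ 472.5 -313.2  101.6] [49. 50. 11.]
blue [ 580.6 -369.3   87.7] 807 [ 580.1 -371.2   86.7] [64. 66. 11.]
tape [407.4  10.5  20. ] 574 [394.4   0.9  20.3] [55. 66. 12.]
knob [ 544.7 -206.8  125.3] 104 [ 544.8 -207.9  124.4] [23. 23.  9.]
or1 [497.6 257.3  94.5] 341 [498.9 270.9  96. ] [33. 34. 12.]
or2 [ 448.2 -404.7  101.7] 597 [ 448.  -414.4  101.3] [51. 52. 10.]
pk [528.5 165.7  96.5] 280 [530.5 175.4  96.4] [32. 32. 11.]
fl [430.9 -23.6   1.5] 0  
lamp [ 308.5 -360.5   39.4] 523 [ 300.5 -359.1   37.8] [73. 67. 10.]
a [577.4  41.   81.9]
b [566.3 -51.5 106.4]
c [523.6 -52.5  80.3]
d [ 526.3 -147.3   73.8]
e [499.2  32.1  77. ]
lg [535.6   1.3  44.6]
sm [ 550.  -105.3   43.6]
```

View pics/crop.png

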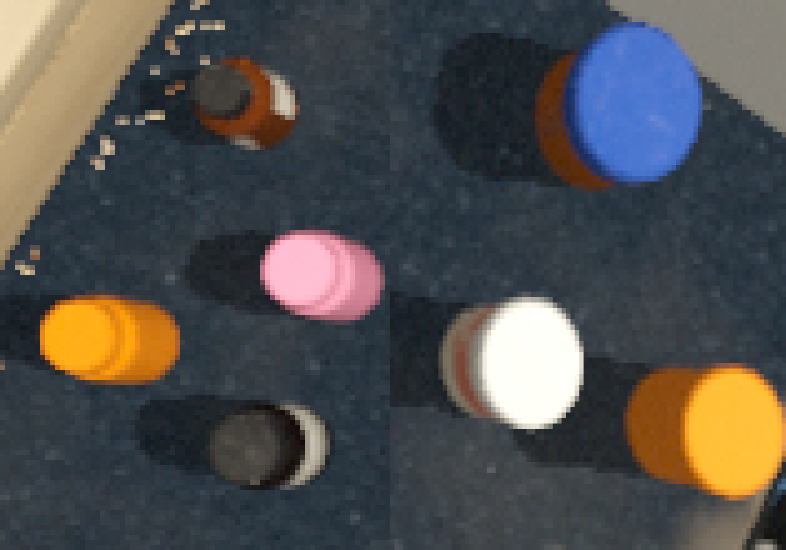

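The crop shows that the black-capped bottle at (250,445) has a black body with a white label. It measures 96 mm tall with a 33 mm cap, so it is the varnish; the brown one at (225,90) is only 78 mm tall, so it is the oil. The white tub at (530,362) is 101 mm tall with a 50 mm cap, and the orange one next to it is the look-alike. Now the cradle geometry.

```bash
python3 - <<'E'
from h import *
for f in('top0','side0'):
    p,W=cloud(f); Q=W.reshape(-1,3); Q=Q[np.isfinite(Q[:,0])]
    m=(Q[:,0]>480)&(Q[:,0]<620)&(Q[:,1]>-160)&(Q[:,1]<60)&(Q[:,2]>50)&(Q[:,2]<125); Q=Q[m]
    rng=np.random.default_rng(0); best=None
    for _ in range(600):
        s=Q[rng.choice(len(Q),3,False)]; n=np.cross(s[1]-s[0],s[2]-s[0]); 
        if np.linalg.norm(n)<500: continue
        n/=np.linalg.norm(n); n*=np.sign(n[2])
        if abs(np.degrees(np.arccos(n[2]))-30)>5: continue
        i=abs((Q-s[0])@n)<1.5
        if best is None or i.sum()>best.sum(): best=i
    P=Q[best]; c=P.mean(0); n=np.linalg.svd(P-c)[2][2]; n*=np.sign(n[2])
    print(f,len(P),'n',n.round(3),'tilt',np.degrees(np.arccos(n[2])).round(2),'az',np.degrees(np.arctan2(n[1],n[0])).round(2),'c',c.round(1))
    r=np.cross(n,[0,0,1]);r/=np.linalg.norm(r); r*=np.sign(r[1]); x=np.cross(r,n)
    # face coords
    a=(P-c)@r;b=(P-c)@x
    H=((a+150)//2).astype(int),((b+100)//2).astype(int); I=np.zeros((100,150),np.uint8); ok=(H[0]<150)&(H[1]<100)&(H[0]>=0)&(H[1]>=0); I[H[1][ok],H[0][ok]]=255
    I=cv2.morphologyEx(I,cv2.MORPH_CLOSE,np.ones((3,3)))
    print('a',np.percentile(a,[0.5,99.5]).round(1),'b',np.percentile(b,[.5,99.5]).round(1))
    cs,h=cv2.findContours(I,cv2.RETR_CCOMP,cv2.CHAIN_APPROX_NONE)
    for k,hh in zip(cs,h[0]):
        if hh[3]>=0 and len(k)>15:
            (u,v),rad=cv2.minEnclosingCircle(k); e=cv2.fitEllipse(k)
            w=c+(e[0][0]*2-149)*r+(e[0][1]*2-99)*x
            print('hole',w.round(1),'ellipse',np.array(e[1]).round(1)*2,'a,b',e[0][0]*2-149,e[0][1]*2-99)
    # rectangle
    cc=max(cs,key=cv2.contourArea); R=cv2.minAreaRect(cc); print('rect',(np.array(R[0])*2-[149,99]).round(1),np.array(R[1])*2,R[2])
E
```

```text
top0 1421 n [-0.5   -0.065  0.863] tilt 30.31 az -172.57 c [539.3 -53.   90. ]
a [-94.8  99.6] b [-41.2  39.8]
hole [ 546.  -102.    90.2] ellipse [44.2 48.6] a,b -49.399620056152344 0.36067962646484375
hole [532.9  -2.6  90. ] ellipse [54.4 59.2] a,b 50.80393981933594 0.12230682373046875
rect [ 3.  -0.3] [196.54780579  83.39303589] 0.6160598993301392
side0 885 n [-0.483 -0.068  0.873] tilt 29.22 az -172.01 c [538.8 -49.5  85.6]
a [-98.5  97.3] b [-40.3  40. ]
hole [568.1 -85.3  99. ] ellipse [11.6 14. ] a,b -39.495338439941406 27.495338439941406
hole [ 564.8 -127.6   93.9] ellipse [ 8.8 13.2] a,b -81.0 17.0
hole [541.2 -47.1  87. ] ellipse [ 8.8 15.6] a,b 2.0 3.0
hole [539.  -57.7  85. ] ellipse [ 9.6 13.4] a,b -8.154495239257812 -1.088531494140625
hole [531.2 -39.9  82.1] ellipse [12.4 13. ] a,b 10.511764526367188 -7.149467468261719
hole [ 542.6 -132.5   81.2] ellipse [13.2 22.6] a,b -82.75093078613281 -8.951675415039062
hole [512.8  27.7  77.2] ellipse [10.  20.4] a,b 80.03669738769531 -17.22199249267578
hole [545.6 -97.4  85.6] ellipse [51.4 58. ] a,b -48.344581604003906 0.0052642822265625
hole [532.5  -2.8  85.7] ellipse [55.4 59.8] a,b 47.07237243652344 0.20291900634765625
hole [521.  -66.1  74.4] ellipse [11.4 18.8] a,b -13.95428466796875 -22.896385192871094
hole [516.8 -52.1  73.1] ellipse [14.  21.6] a,b 0.433929443359375 -25.47979736328125
rect [-0.1 -0.1] [198.34268188  80.58312988] 0.7345209717750549
```

```bash
cat >> h.py <<'E'
def down(az,tilt=0,taz=0):
    """tool y along azimuth az (deg), pointing down, then z tilted outward by tilt deg toward azimuth taz"""
    a=np.radians(az); y=np.array([np.cos(a),np.sin(a),0]); z=np.array([0,0,-1.]); R=np.c_[np.cross(y,z),y,z]
    t=np.radians(taz); ax=np.array([-np.sin(t),np.cos(t),0])
    return Ro.from_rotvec(-ax*np.radians(tilt)).as_matrix()@R
def plan(p,R,N,p0=None,R0=None):
    s=env.sense(); p0=s['position'] if p0 is None else p0; R0=Ro.from_quat(s['tool_rot']).as_matrix() if R0 is None else R0
    w=Ro.from_matrix(R0.T@R).as_rotvec(); M=sum(R0@Ro.from_rotvec(w*k/N).as_matrix() for k in range(N))
    t=np.linalg.solve(M,np.array(p)-p0)
    print('N',N,'travel',t.round(2),'|',np.linalg.norm(t).round(1),'turn',np.degrees(w/N).round(2),np.degrees(np.linalg.norm(w/N)).round(2))
    return np.array(p,float),R
E
python3 - <<'E'
from h import *
print(down(0,30,7.5)[:,2])
plan([472.5,-313,215],down(-33.5),15)
E
```

```text
[ 0.49572243  0.0652631  -0.8660254 ]
N 15 travel [25.26 -5.86  1.03] | 26.0 turn [-0.01 -0.   -2.39] 2.39
```

>>> jog_arm:
  travel:
    - [25.3,-5.9,1]
    - [25.3,-5.9,1]
    - [25.3,-5.9,1]
    - [25.3,-5.9,1]
    - [25.3,-5.9,1]
  turn:
    - [0,0,-2.4]
    - [0,0,-2.4]
    - [0,0,-2.4]
    - [0,0,-2.4]
    - [0,0,-2.4]
  jaw: 85

```text
clock: 0.52
position: [333.2, -524.9, 226.1]
tool_rot: [0.959, 0.284, 0.0, -0.0]
ft_force: [0.3, -0.3, 0.5]
grip_width: 84.9
grasp_force: 0.0
```

>>> jog_arm:
  travel:
    - [25.3,-5.9,1]
    - [25.3,-5.9,1]
    - [25.3,-5.9,1]
    - [25.3,-5.9,1]
    - [25.3,-5.9,1]
  turn:
    - [0,0,-2.4]
    - [0,0,-2.4]
    - [0,0,-2.4]
    - [0,0,-2.4]
    - [0,0,-2.4]

```text
clock: 0.93
position: [414.1, -425.2, 221.3]
tool_rot: [0.924, 0.382, -0.0, 0.0]
ft_force: [0.3, 0.5, -0.2]
grip_width: 84.9
grasp_force: 0.0
```

>>> jog_arm:
  travel:
    - [25.3,-5.9,1]
    - [25.3,-5.9,1]
    - [25.3,-5.9,1]
    - [25.3,-5.9,1]
    - [25.3,-5.9,1]
  turn:
    - [0,0,-2.4]
    - [0,0,-2.4]
    - [0,0,-2.4]
    - [0,0,-2.4]
    - [0,0,-2.4]

```text
clock: 1.35
position: [473.4, -310.1, 216.2]
tool_rot: [0.879, 0.476, -0.0, 0.0]
ft_force: [0.5, -0.6, 0.1]
grip_width: 84.9
grasp_force: 0.0
```

>>> jog_arm:
  travel:
    - [0,0,0]
    - [0,0,0]
    - [0,0,0]
    - [0,0,0]
    - [0,0,0]
  turn:
    - [0,0,0]
    - [0,0,0]
    - [0,0,0]
    - [0,0,0]
    - [0,0,0]

```text
clock: 1.77
position: [471.8, -313.6, 216.2]
tool_rot: [0.881, 0.473, -0.0, 0.0]
ft_force: [0.3, -1.2, 0.3]
grip_width: 85.3
grasp_force: 0.0
```

```bash
python3 - <<'E'
from h import *
snap('wrist','w1'); s=env.sense(); print(s['clock'],s['position'],s['tool_rot'],s['joint_positions'].round(2))
p,W=cloud('w1'); Q=W.reshape(-1,3); Q=Q[np.isfinite(Q[:,0])]
T=Q[(np.hypot(Q[:,0]-472,Q[:,1]+313)<45)&(Q[:,2]>96)&(Q[:,2]<110)]
print(len(T),T.mean(0),T.min(0),T.max(0)); z=np.load('pics/w1.npz'); print('cam',-z['R'].T@z['t'])
E
```

```text
1.8167 [ 471.82162471 -313.55865452  216.22776702] [ 8.80905891e-01  4.73291432e-01 -1.72349824e-04  4.77853829e-05] [ 0.87  0.17 -0.37  1.67  0.06  1.31 -0.1 ]
4006 [ 473.69713307 -314.83736171  100.53543346] [ 447.60252076 -341.70949558   96.03216147] [ 498.8003998  -290.31815474  103.04290902]
cam [ 510.06844617 -256.70644879  359.2428651 ]
```

>>> jog_arm:
  travel:
    - [0,1.8,30]
    - [0,0,35]
    - [0,0,35]
    - [0,0,35]
    - [0,0,35]
  turn:
    - [0,0,0]
    - [0,0,0]
    - [0,0,0]
    - [0,0,0]
    - [0,0,0]

```text
clock: 2.23
position: [473.5, -314.3, 44.9]
tool_rot: [0.881, 0.474, 0.0, 0.0]
ft_force: [-0.4, -0.3, -0.6]
grip_width: 84.7
grasp_force: 0.0
```

>>> jog_arm:
  travel:
    - [0,0,0]
    - [0,0,0]
    - [0,0,0]
    - [0,0,0]
    - [0,0,0]
  turn:
    - [0,0,0]
    - [0,0,0]
    - [0,0,0]
    - [0,0,0]
    - [0,0,0]

```text
clock: 2.65
position: [475.6, -314.6, 49.0]
tool_rot: [0.88, 0.474, 0.001, 0.002]
ft_force: [-0.2, -0.5, 0.3]
grip_width: 85.1
grasp_force: 0.0
```

>>> jog_arm:
  travel:
    - [0,0,0]
    - [0,0,0]
    - [0,0,0]
    - [0,0,0]
    - [0,0,0]
  turn:
    - [0,0,0]
    - [0,0,0]
    - [0,0,0]
    - [0,0,0]
    - [0,0,0]
  jaw: 40
  squeeze: 40

```text
clock: 3.07
position: [474.3, -313.7, 47.3]
tool_rot: [0.88, 0.474, 0.0, 0.001]
ft_force: [-1.0, 1.2, 6.0]
grip_width: 49.9
grasp_force: 40.7
```

>>> jog_arm:
  travel:
    - [0,0,0]
    - [0,0,0]
    - [0,0,0]
    - [0,0,0]
    - [0,0,0]
  turn:
    - [0,0,0]
    - [0,0,0]
    - [0,0,0]
    - [0,0,0]
    - [0,0,0]

```text
clock: 3.48
position: [474.3, -313.7, 47.3]
tool_rot: [0.88, 0.474, 0.0, 0.0]
ft_force: [-2.2, 1.0, 5.2]
grip_width: 49.6
grasp_force: 40.7
```

>>> jog_arm:
  travel:
    - [0,0,-25]
    - [0,0,-38]
    - [0,0,-38]
    - [0,0,-38]
    - [0,0,-31]
  turn:
    - [0,0,0]
    - [0,0,0]
    - [0,0,0]
    - [0,0,0]
    - [0,0,0]

```text
clock: 3.9
position: [474.2, -313.4, 219.0]
tool_rot: [0.88, 0.474, 0.0, 0.001]
ft_force: [1.4, -0.2, -1.4]
grip_width: 49.5
grasp_force: 41.9
```

```bash
python3 - <<'E'
from h import *
s=env.sense(); print(s['position'],s['grip_width'],s['ft_force'])
n=-down(0,30,7.5)[:,2]; m=np.array([532.8,-3,88.5])
plan(m+130*n,down(-2,30,7.5),15)
E
```

```text
[ 474.23361993 -313.44006839  219.04324185] 49.51857690035136 [ 1.39912101 -0.23399877 -1.43793516]
N 15 travel [19.05 -7.24  0.74] | 20.4 turn [-1.83  0.86 -2.04] 2.87
```

>>> jog_arm:
  travel:
    - [19,-7.2,0.7]
    - [19,-7.2,0.7]
    - [19,-7.2,0.7]
    - [19,-7.2,0.7]
    - [19,-7.2,0.7]
  turn:
    - [-1.83,0.86,-2.04]
    - [-1.83,0.86,-2.04]
    - [-1.83,0.86,-2.04]
    - [-1.83,0.86,-2.04]
    - [-1.83,0.86,-2.04]

```text
clock: 4.32
position: [489.2, -211.8, 212.6]
tool_rot: [0.831, 0.549, 0.071, 0.053]
ft_force: [-0.3, 0.8, -1.2]
grip_width: 50.1
grasp_force: 42.0
```

>>> jog_arm:
  travel:
    - [19,-7.2,0.7]
    - [19,-7.2,0.7]
    - [19,-7.2,0.7]
    - [19,-7.2,0.7]
    - [19,-7.2,0.7]
  turn:
    - [-1.83,0.86,-2.04]
    - [-1.83,0.86,-2.04]
    - [-1.83,0.86,-2.04]
    - [-1.83,0.86,-2.04]
    - [-1.83,0.86,-2.04]

```text
clock: 4.73
position: [486.8, -110.5, 207.8]
tool_rot: [0.769, 0.615, 0.141, 0.104]
ft_force: [-0.1, 0.7, -1.3]
grip_width: 49.8
grasp_force: 42.0
```

>>> jog_arm:
  travel:
    - [19,-7.2,0.7]
    - [19,-7.2,0.7]
    - [19,-7.2,0.7]
    - [19,-7.2,0.7]
    - [19,-7.2,0.7]
  turn:
    - [-1.83,0.86,-2.04]
    - [-1.83,0.86,-2.04]
    - [-1.83,0.86,-2.04]
    - [-1.83,0.86,-2.04]
    - [-1.83,0.86,-2.04]

```text
clock: 5.15
position: [497.9, -36.7, 192.8]
tool_rot: [0.711, 0.663, 0.189, 0.138]
ft_force: [-0.1, -0.2, -1.2]
grip_width: 49.9
grasp_force: 42.0
```

>>> jog_arm:
  travel:
    - [0,0,0]
    - [0,0,0]
    - [0,0,0]
    - [0,0,0]
    - [0,0,0]
  turn:
    - [0,0,0]
    - [0,0,0]
    - [0,0,0]
    - [0,0,0]
    - [0,0,0]

```text
clock: 5.57
position: [498.3, -39.3, 193.9]
tool_rot: [0.713, 0.661, 0.188, 0.139]
ft_force: [-0.3, 0.5, -1.7]
grip_width: 50.0
grasp_force: 42.0
```

```bash
python3 - <<'E'
from h import *
snap('wrist','w2'); s=env.sense(); print(s['clock'],s['position'],s['tool_rot'],s['joint_positions'].round(2))
R=Ro.from_quat(s['tool_rot']).as_matrix(); print(R.round(3))
E
```

```text
5.6167 [498.26021591 -39.16815769 193.83874948] [0.71281066 0.66113488 0.18840705 0.13894033] [ 0.28 -0.3  -0.16  2.23 -0.22  0.76  0.17]
[[ 0.055  0.89   0.452]
 [ 0.995 -0.087  0.051]
 [ 0.085  0.447 -0.89 ]]
```

View pics/w2.png

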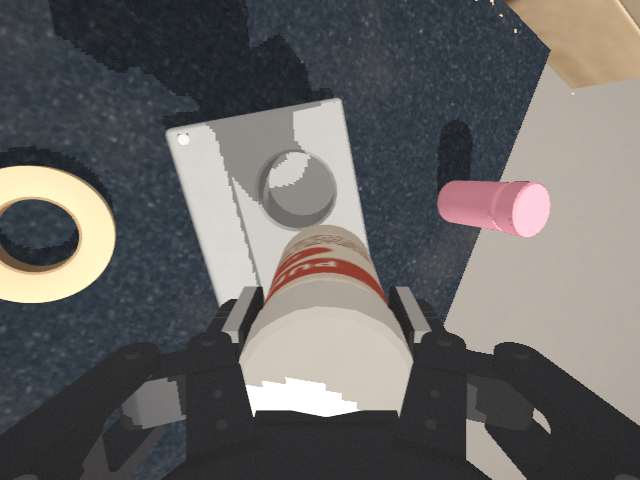

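Wrist view: the large pocket is at (298,190), the held tub at (330,330) and the pink look-alike at (495,208). Joint 2 is at its lower limit, so I'll keep the retreat short and approach from farther forward. Next I'll measure the pocket from this frame.

```bash
cat >> h.py <<'E'
def pocket(f,guess,rad):
    z=np.load(f'pics/{f}.npz'); p,W=cloud(f); g=np.array(guess)
    n=-down(0,30,7.5)[:,2]; D=np.linalg.norm(W-g,axis=-1)
    m=(D<80)&(abs((W-g)@n)<7); P=W[m]
    for _ in range(5):
        c=P.mean(0); nn=np.linalg.svd(P-c)[2][2]; nn*=np.sign(nn[2]); m=(D<80)&(abs((W-c)@nn)<2.0); P=W[m]
    h=((W-c)@nn<-3)&(np.linalg.norm(np.cross(W-g,nn),axis=-1)<rad+8)
    h=cv2.morphologyEx(h.astype(np.uint8),cv2.MORPH_OPEN,np.ones((3,3)))
    k=max(cv2.findContours(h,0,cv2.CHAIN_APPROX_NONE)[0],key=cv2.contourArea)[:,0]
    cam=-z['R'].T@z['t']; r=np.c_[k,np.ones(len(k))]@np.linalg.inv(z['K']).T@z['R']
    X=cam+r*(((c-cam)@nn)/(r@nn))[:,None]
    u=np.cross([0,0,1],nn);u/=np.linalg.norm(u);v=np.cross(nn,u)
    from scipy.optimize import least_squares
    A=np.c_[(X-c)@u,(X-c)@v]; q=least_squares(lambda q:np.hypot(*(A-q[:2]).T)-q[2],[*A.mean(0),rad],loss='soft_l1').x
    print(f,'n',nn.round(3),'tilt',np.degrees(np.arccos(nn[2])).round(1),'az',np.degrees(np.arctan2(-nn[1],-nn[0])).round(1),'mouth',(c+q[0]*u+q[1]*v).round(1),'r',q[2].round(1),len(k))
E
python3 - <<'E'
from h import *
pocket('w2',[532.8,-3,88.5],26); pocket('top0',[532.8,-3,88.5],26); pocket('top0',[545.5,-101,88.5],21); pocket('side0',[532.8,-3,87],26)
n=-down(0,30,7.5)[:,2]; m=np.array([532.8,-3,88.5])
plan(m+62*n,down(-2,30,7.5),10)
s=env.sense(); print(s['joint_positions'].round(4))
E
```

```text
w2 n [-0.496 -0.065  0.866] tilt 30.0 az 7.4 mouth [532.4  -3.9  87.9] r 25.1 227
top0 n [-0.497 -0.065  0.866] tilt 30.0 az 7.4 mouth [533.3  -3.5  90.2] r 24.5 61
top0 n [-0.495 -0.068  0.866] tilt 30.0 az 7.8 mouth [ 545.7 -102.    89.8] r 19.1 49
side0 n [-0.487 -0.067  0.871] tilt 29.4 az 7.9 mouth [532.7  -1.6  86.2] r 24.6 61
N 10 travel [ 2.78 -2.31  4.91] | 6.1 turn [-0.28  0.1  -0.22] 0.37
[ 0.2823 -0.3009 -0.1602  2.2319 -0.2218  0.7558  0.1698]
```

>>> jog_arm:
  travel:
    - [2.8,-2.3,4.9]
    - [2.8,-2.3,4.9]
    - [2.8,-2.3,4.9]
    - [2.8,-2.3,4.9]
    - [2.8,-2.3,4.9]
  turn:
    - [-0.28,0.1,-0.22]
    - [-0.28,0.1,-0.22]
    - [-0.28,0.1,-0.22]
    - [-0.28,0.1,-0.22]
    - [-0.28,0.1,-0.22]

```text
clock: 6.03
position: [499.5, -21.4, 166.6]
tool_rot: [0.703, 0.667, 0.198, 0.146]
ft_force: [0.7, -0.1, -1.0]
grip_width: 49.9
grasp_force: 42.0
```

>>> jog_arm:
  travel:
    - [2.8,-2.3,4.9]
    - [2.8,-2.3,4.9]
    - [2.8,-2.3,4.9]
    - [2.8,-2.3,4.9]
    - [0,0,0]
  turn:
    - [-0.28,0.1,-0.22]
    - [-0.28,0.1,-0.22]
    - [-0.28,0.1,-0.22]
    - [-0.28,0.1,-0.22]
    - [0,0,0]

```text
clock: 6.45
position: [500.4, -8.1, 145.2]
tool_rot: [0.696, 0.671, 0.205, 0.151]
ft_force: [-0.4, 0.8, -0.8]
grip_width: 49.7
grasp_force: 42.0
```

```bash
python3 - <<'E'
from h import *
n=-down(0,30,7.5)[:,2]; m=np.array([532.6,-3.4,88.3])
s=env.sense(); print(s['clock'],s['position'],s['joint_positions'].round(3),s['ft_force'].round(1)); R=Ro.from_quat(s['tool_rot']).as_matrix();print(R[:,2])
plan(m+58*n,down(-2,30,7.5),5)
E
```

```text
6.45 [500.36605215  -8.11701676 145.23507013] [ 0.242 -0.272 -0.198  2.33  -0.251  0.581  0.177] [-0.4  0.8 -0.8]
[ 0.48890564  0.06561676 -0.86986534]
N 5 travel [ 0.08 -0.06  1.52] | 1.5 turn [-0.09  0.   -0.01] 0.09
```

>>> jog_arm:
  travel:
    - [0,0,1.5]
    - [0,0,1.5]
    - [0,0,1.5]
    - [0,0,1.5]
    - [0,0,0]
  turn:
    - [-0.1,0,0]
    - [-0.1,0,0]
    - [-0.1,0,0]
    - [-0.1,0,0]
    - [0,0,0]

```text
clock: 6.87
position: [504.4, -8.6, 141.6]
tool_rot: [0.695, 0.67, 0.208, 0.155]
ft_force: [-0.1, 0.2, -1.0]
grip_width: 50.0
grasp_force: 42.0
```

>>> jog_arm:
  travel:
    - [0,0,0]
    - [0,0,0]
    - [0,0,0]
    - [0,0,0]
    - [0,0,0]
  turn:
    - [0,0,0]
    - [0,0,0]
    - [0,0,0]
    - [0,0,0]
    - [0,0,0]

```text
clock: 7.28
position: [504.4, -8.6, 141.9]
tool_rot: [0.695, 0.67, 0.208, 0.155]
ft_force: [0.6, -0.7, -0.8]
grip_width: 49.9
grasp_force: 42.0
```

```bash
cat >> h.py <<'E'
SM=np.array([545.3,-102.3,88.2]); LG=np.array([532.6,-3.4,88.3]); NN=-down(0,30,7.5)[:,2]
def rel(m):
    s=env.sense(); R=Ro.from_quat(s['tool_rot']).as_matrix(); d=m-s['position']; e=np.cross(R[:,2],-NN)
    print(s['clock'].round(2),'tool-frame vector to mouth',(R.T@d).round(1),'axis err deg (turn tool)',np.degrees(R.T@e).round(2),'F',s['ft_force'].round(1),'Ftool',(R.T@s['ft_force']).round(1),'q',s['joint_positions'].round(2),'w',s['grip_width'].round(1))
E
python3 -c "
from h import *
rel(LG); snap('wrist','w3'); pocket('w3',LG,26)"
```

```text
Traceback (most recent call last):
  File "h.py", line 41, in rel
    print(s['clock'].round(2),'tool-frame vector to mouth',(R.T@d).round(1),'axis err deg (turn tool)',np.degrees(R.T@e).round(2),'F',s['ft_force'].round(1),'Ftool',(R.T@s['ft_force']).round(1),'q',s['joint_positions'].round(2),'w',s['grip_width'].round(1))
          ^^^^^^^^^^^^^^^^
AttributeError: 'float' object has no attribute 'round'
```

```bash
sed -i "s/s\['clock'\].round(2)/round(s['clock'],2)/;s/s\['grip_width'\].round(1)/round(float(s['grip_width']),1)/" h.py
python3 -c "
from h import *
rel(LG); snap('wrist','w3')"
```

```text
7.28 tool-frame vector to mouth [ 1.1 -2.3 60.7] axis err deg (turn tool) [ 0.1   0.04 -0.  ] F [ 0.6 -0.7 -0.8] Ftool [-0.7  0.2  0.9] q [ 0.24 -0.26 -0.2   2.33 -0.25  0.56  0.18] w 49.9
```

View pics/w3.png

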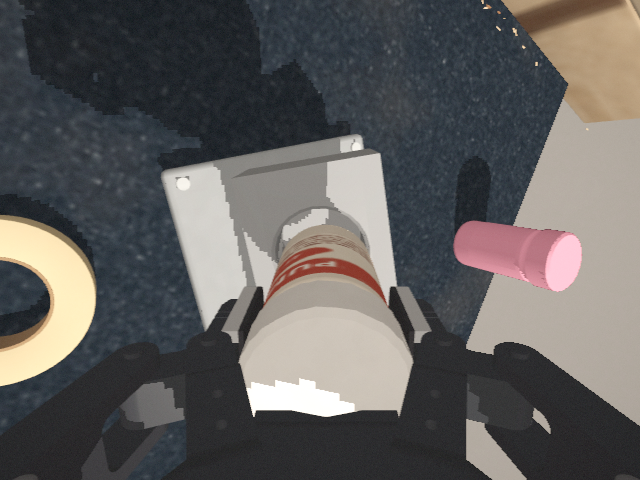

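The tub sits just over the wide pocket's rim at (320,230), slightly off centre. I'll correct the lateral offset and insert.

>>> jog_arm:
  travel:
    - [0.4,-0.8,1]
    - [0.4,-0.8,2]
    - [0.3,-0.7,3]
    - [0,0,3]
    - [0,0,0]
  turn:
    - [0,0,0]
    - [0,0,0]
    - [0,0,0]
    - [0,0,0]
    - [0,0,0]

```text
clock: 7.75
position: [506.6, -6.6, 132.1]
tool_rot: [0.695, 0.67, 0.208, 0.154]
ft_force: [0.3, 0.0, -0.3]
grip_width: 49.8
grasp_force: 42.0
```

>>> jog_arm:
  travel:
    - [0,0,2]
    - [0,0,2]
    - [0,0,2]
    - [0,0,2]
    - [0,0,2]
  turn:
    - [0,0,0]
    - [0,0,0]
    - [0,0,0]
    - [0,0,0]
    - [0,0,0]

```text
clock: 8.17
position: [512.0, -6.1, 124.1]
tool_rot: [0.695, 0.67, 0.208, 0.155]
ft_force: [-0.6, 0.6, -0.5]
grip_width: 49.9
grasp_force: 42.0
```

```bash
python3 -c "
from h import *
rel(LG)"
```

```text
8.17 tool-frame vector to mouth [ 0.   0.1 41.4] axis err deg (turn tool) [0.09 0.04 0.  ] F [-0.6  0.6 -0.5] Ftool [ 0.5 -0.8  0.2] q [ 0.24 -0.22 -0.21  2.34 -0.25  0.51  0.17] w 49.9
```

>>> jog_arm:
  travel:
    - [0,0,5]
    - [0,0,5]
    - [0,0,5]
    - [0,0,5]
    - [0,0,5]
  turn:
    - [0,0,0]
    - [0,0,0]
    - [0,0,0]
    - [0,0,0]
    - [0,0,0]

```text
clock: 8.58
position: [524.4, -4.4, 102.0]
tool_rot: [0.695, 0.67, 0.208, 0.154]
ft_force: [-0.1, -0.4, -1.5]
grip_width: 49.8
grasp_force: 42.0
```

>>> jog_arm:
  travel:
    - [0,0,2]
    - [0,0,2]
    - [0,0,2]
    - [0,0,1]
    - [0,0,1]
  turn:
    - [0,0,0]
    - [0,0,0]
    - [0,0,0]
    - [0,0,0]
    - [0,0,0]

```text
clock: 9.0
position: [528.3, -4.0, 95.7]
tool_rot: [0.695, 0.67, 0.208, 0.155]
ft_force: [-0.2, 0.4, -0.8]
grip_width: 49.8
grasp_force: 42.0
```

```bash
python3 -c "
from h import *
rel(LG)"
```

```text
9.0 tool-frame vector to mouth [ 0.  -0.   8.6] axis err deg (turn tool) [ 0.1   0.05 -0.  ] F [-0.2  0.4 -0.8] Ftool [ 0.3 -0.6  0.6] q [ 0.24 -0.13 -0.22  2.34 -0.24  0.42  0.16] w 49.8
```

>>> jog_arm:
  travel:
    - [0,0,0.7]
    - [0,0,0.7]
    - [0,0,0.6]
    - [0,0,0]
    - [0,0,0]
  turn:
    - [0,0,0]
    - [0,0,0]
    - [0,0,0]
    - [0,0,0]
    - [0,0,0]

```text
clock: 9.42
position: [529.2, -3.8, 94.1]
tool_rot: [0.695, 0.67, 0.208, 0.155]
ft_force: [-0.2, -0.2, -0.6]
grip_width: 49.8
grasp_force: 42.0
```

```bash
python3 -c "
from h import *
rel(LG)"
```

```text
9.42 tool-frame vector to mouth [0.  0.1 6.7] axis err deg (turn tool) [0.09 0.04 0.  ] F [-0.2 -0.2 -0.6] Ftool [-0.2 -0.4  0.4] q [ 0.23 -0.12 -0.22  2.34 -0.24  0.41  0.16] w 49.8
```

>>> jog_arm:
  travel:
    - [0,0,0.7]
    - [0,0,0.7]
    - [0,0,0.6]
    - [0,0,0]
    - [0,0,0]
  turn:
    - [0,0,0]
    - [0,0,0]
    - [0,0,0]
    - [0,0,0]
    - [0,0,0]

```text
clock: 9.83
position: [529.7, -3.8, 93.9]
tool_rot: [0.695, 0.67, 0.208, 0.154]
ft_force: [-23.4, -1.2, 24.6]
grip_width: 50.1
grasp_force: 42.2
```

```bash
python3 -c "
from h import *
rel(LG)"
```

```text
9.83 tool-frame vector to mouth [-0.  -0.2  6.3] axis err deg (turn tool) [0.05 0.04 0.  ] F [-23.4  -1.2  24.6] Ftool [  0.5  -8.1 -33. ] q [ 0.23 -0.12 -0.22  2.33 -0.24  0.41  0.16] w 50.1
```

Firm stop at 33 N, with the depth as predicted, so the tub is home. I'll relieve the push, release and retreat.

>>> jog_arm:
  travel:
    - [0,0,-0.8]
    - [0,0,-0.8]
    - [0,0,0]
    - [0,0,0]
    - [0,0,0]
  turn:
    - [0,0,0]
    - [0,0,0]
    - [0,0,0]
    - [0,0,0]
    - [0,0,0]

```text
clock: 10.25
position: [529.6, -3.9, 94.1]
tool_rot: [0.695, 0.67, 0.209, 0.155]
ft_force: [-6.6, -0.4, 6.2]
grip_width: 50.2
grasp_force: 42.0
```

>>> jog_arm:
  travel:
    - [0,0,0]
    - [0,0,0]
    - [0,0,0]
    - [0,0,0]
    - [0,0,0]
  turn:
    - [0,0,0]
    - [0,0,0]
    - [0,0,0]
    - [0,0,0]
    - [0,0,0]
  jaw: 80

```text
clock: 10.67
position: [529.5, -3.8, 93.6]
tool_rot: [0.695, 0.67, 0.208, 0.154]
ft_force: [0.8, 0.6, -0.3]
grip_width: 80.1
grasp_force: 0.0
```

>>> jog_arm:
  travel:
    - [0,0,0]
    - [0,0,-4]
    - [0,0,-10]
    - [0,0,-14]
    - [0,0,-14]
  turn:
    - [0,0,0]
    - [0,0,0]
    - [0,0,0]
    - [0,0,0]
    - [0,0,0]

```text
clock: 11.08
position: [507.9, -6.5, 130.2]
tool_rot: [0.695, 0.67, 0.208, 0.154]
ft_force: [-0.4, -0.5, -0.7]
grip_width: 80.5
grasp_force: 0.0
```

```bash
python3 -c "
from h import *
rel(LG); snap('top','top1'); p,W=cloud('top1')
h=(W-LG)@NN; m=(np.linalg.norm(np.cross(W-LG,NN),axis=-1)<24)&(h>50)&(h<70)
print(m.sum(), np.median(h[m]) if m.any() else '', (W[m].mean(0)-LG-60*NN) if m.any() else '')
plan([457,110,215],down(23.4),10)
print('above->',end='');plan([452,195.7,200],down(23.4),5,np.array([457,110,215.]),down(23.4))
"
```

```text
11.08 tool-frame vector to mouth [-0.   0.6 48.7] axis err deg (turn tool) [ 0.03  0.03 -0.  ] F [-0.4 -0.5 -0.7] Ftool [-0.5 -0.6  0.4] q [ 0.24 -0.24 -0.21  2.34 -0.25  0.53  0.17] w 80.5
86 62.14092817280673 [0.72083452 8.84244643 2.37943253]
N 10 travel [12.55 -0.71 -8.53] | 15.2 turn [ 3.04  0.18 -2.49] 3.94
above->N 5 travel [16.13  5.89  3.  ] | 17.4 turn [0. 0. 0.] 0.0
```

>>> jog_arm:
  travel:
    - [0,0,-7]
    - [0,0,-7]
    - [20,0,0]
    - [20,0,0]
    - [20,0,0]
  turn:
    - [0,0,0]
    - [0,0,0]
    - [0,0,0]
    - [0,0,0]
    - [0,0,0]

```text
clock: 11.55
position: [502.3, 52.9, 147.1]
tool_rot: [0.696, 0.67, 0.208, 0.155]
ft_force: [0.1, 0.6, -0.5]
grip_width: 80.1
grasp_force: 0.0
```

```bash
python3 -c "
from h import *
rel(LG); plan([452,195.7,205],down(23.4),10)
"
```

```text
11.55 tool-frame vector to mouth [-60.4   0.3  62.4] axis err deg (turn tool) [0.08 0.06 0.  ] F [ 0.1  0.6 -0.5] Ftool [ 0.5 -0.2  0.6] q [ 0.24 -0.28 -0.36  2.33 -0.18  0.56 -0.05] w 80.1
N 10 travel [15.09 -0.89 -5.94] | 16.2 turn [ 3.03  0.17 -2.5 ] 3.93
```

>>> jog_arm:
  travel:
    - [15,-0.9,-6]
    - [15,-0.9,-6]
    - [15,-0.9,-6]
    - [15,-0.9,-6]
    - [15,-0.9,-6]
  turn:
    - [3,0.2,-2.5]
    - [3,0.2,-2.5]
    - [3,0.2,-2.5]
    - [3,0.2,-2.5]
    - [3,0.2,-2.5]

```text
clock: 11.97
position: [481.0, 125.2, 176.8]
tool_rot: [0.63, 0.765, 0.106, 0.078]
ft_force: [0.9, -0.5, -0.4]
grip_width: 79.9
grasp_force: 0.0
```

>>> jog_arm:
  travel:
    - [15,-0.9,-6]
    - [15,-0.9,-6]
    - [15,-0.9,-6]
    - [15,-0.9,-6]
    - [15,-0.9,-6]
  turn:
    - [3,0.2,-2.5]
    - [3,0.2,-2.5]
    - [3,0.2,-2.5]
    - [3,0.2,-2.5]
    - [3,0.2,-2.5]
  jaw: 65

```text
clock: 12.38
position: [451.5, 194.5, 205.9]
tool_rot: [0.547, 0.837, 0.002, -0.001]
ft_force: [-0.3, 0.1, 0.7]
grip_width: 65.0
grasp_force: 0.0
```

>>> jog_arm:
  travel:
    - [0,0,0]
    - [0,0,0]
    - [0,0,0]
    - [0,0,0]
    - [0,0,0]
  turn:
    - [0,0,0]
    - [0,0,0]
    - [0,0,0]
    - [0,0,0]
    - [0,0,0]

```text
clock: 12.8
position: [451.6, 192.7, 205.3]
tool_rot: [0.549, 0.836, 0.003, 0.0]
ft_force: [-0.3, 0.0, 0.2]
grip_width: 65.2
grasp_force: 0.0
```

```bash
python3 -c "
from h import *
s=env.sense(); print(s['clock'],s['position'],s['joint_positions'].round(2)); snap('wrist','w4'); snap('side','side1'); snap('top','top2')
for f,g in (('w4',[452,195.7]),):
    p,W=cloud(f); Q=W.reshape(-1,3); Q=Q[np.isfinite(Q[:,0])]
    T=Q[(np.hypot(Q[:,0]-g[0],Q[:,1]-g[1])<30)&(Q[:,2]>92)&(Q[:,2]<102)]; print(len(T),T.mean(0),T.min(0),T.max(0), (T.min(0)+T.max(0))/2)
for f in('side1','top2'):
    p,W=cloud(f); h=(W-LG)@NN; m=(np.linalg.norm(np.cross(W-LG,NN),axis=-1)<29)&(h>55)&(h<70); T=W[m]; print(f,m.sum(), np.median(h[m]), ((T.max(0)+T.min(0))/2-LG-60*NN))
plan([452,195.7,150],down(23.4),5)
"
```

```text
12.8 [451.57593082 192.73567111 205.26857256] [ 0.1   0.02 -0.56  1.86  0.01  1.26 -0.05]
1648 [452.40830759 195.02195052  95.56686445] [436.70312561 178.27285646  92.10869346] [468.73132749 210.56291206  98.00018903] [452.71722655 194.41788426  95.05444125]
side1 207 59.24980703011421 [-6.3938219   3.32183444 -3.78039959]
top2 425 62.690580235807296 [-3.24553565 -0.52465934  0.17955109]
N 5 travel [ 0.39  0.2  11.13] | 11.1 turn [ 0.07 -0.03  0.01] 0.07
```

```bash
python3 -c "
from h import *
plan([452.4,195,45],down(23.4),5)
"
```

```text
N 5 travel [ 0.19  0.15 32.13] | 32.1 turn [ 0.07 -0.03  0.01] 0.07
```

>>> jog_arm:
  travel:
    - [1.8,1.6,30]
    - [0,0,33]
    - [0,0,33]
    - [0,0,33]
    - [0,0,31]
  turn:
    - [0.3,-0.1,0]
    - [0,0,0]
    - [0,0,0]
    - [0,0,0]
    - [0,0,0]

```text
clock: 13.37
position: [452.4, 196.2, 44.2]
tool_rot: [0.548, 0.836, 0.001, -0.0]
ft_force: [0.7, -0.5, 0.7]
grip_width: 65.3
grasp_force: 0.0
```

>>> jog_arm:
  travel:
    - [0,0,0]
    - [0,0,0]
    - [0,0,0]
    - [0,0,0]
    - [0,0,0]
  turn:
    - [0,0,0]
    - [0,0,0]
    - [0,0,0]
    - [0,0,0]
    - [0,0,0]

```text
clock: 13.78
position: [454.3, 197.2, 47.9]
tool_rot: [0.548, 0.836, 0.002, 0.001]
ft_force: [1.2, 1.0, -0.2]
grip_width: 65.0
grasp_force: 0.0
```

```bash
python3 -c "
from h import *
plan([452.4,195,45],down(23.4),1); print(env.sense()['position'])
"
```

```text
N 1 travel [-1.26 -2.63  2.85] | 4.1 turn [ 0.25 -0.04  0.12] 0.28
[454.3010701  197.19583961  47.85782087]
```

>>> jog_arm:
  travel:
    - [-0.6,-1.3,1]
    - [-0.6,-1.3,1]
    - [0,0,0]
    - [0,0,0]
    - [0,0,0]
  turn:
    - [0.1,0,0]
    - [0.1,0,0]
    - [0,0,0]
    - [0,0,0]
    - [0,0,0]

```text
clock: 14.2
position: [450.7, 194.5, 43.7]
tool_rot: [0.548, 0.836, -0.001, -0.001]
ft_force: [-0.2, -0.2, 0.3]
grip_width: 64.8
grasp_force: 0.0
```

>>> jog_arm:
  travel:
    - [0,0,0]
    - [0,0,0]
    - [0,0,0]
    - [0,0,0]
    - [0,0,0]
  turn:
    - [0,0,0]
    - [0,0,0]
    - [0,0,0]
    - [0,0,0]
    - [0,0,0]
  jaw: 30
  squeeze: 40

```text
clock: 14.62
position: [451.0, 194.7, 43.9]
tool_rot: [0.548, 0.836, -0.001, -0.001]
ft_force: [0.0, 0.4, 0.9]
grip_width: 36.4
grasp_force: 39.8
```

>>> jog_arm:
  travel:
    - [0,0,0]
    - [0,0,0]
    - [0,0,0]
    - [0,0,0]
    - [0,0,0]
  turn:
    - [0,0,0]
    - [0,0,0]
    - [0,0,0]
    - [0,0,0]
    - [0,0,0]

```text
clock: 15.03
position: [451.0, 194.7, 43.9]
tool_rot: [0.548, 0.836, -0.001, -0.001]
ft_force: [1.0, 0.7, 2.4]
grip_width: 36.7
grasp_force: 39.9
```

>>> jog_arm:
  travel:
    - [0,0,-5]
    - [0,0,-10]
    - [0,0,-15]
    - [0,0,0]
    - [0,0,0]
  turn:
    - [0,0,0]
    - [0,0,0]
    - [0,0,0]
    - [0,0,0]
    - [0,0,0]

```text
clock: 15.45
position: [451.3, 194.6, 74.4]
tool_rot: [0.548, 0.836, -0.0, -0.001]
ft_force: [-0.1, 0.0, -1.0]
grip_width: 36.8
grasp_force: 39.9
```

```bash
python3 -c "
from h import *
s=env.sense(); print(s['position'],s['grip_width'],s['ft_force']); snap('wrist','w5'); snap('side','side2'); z=cv2.imread('pics/side2.png')[300:400,200:300]; w=cv2.imread('pics/w5.png')
cv2.imwrite('pics/c5.png',np.hstack([w[200:480,170:470],cv2.resize(z,(280,280),interpolation=3)]))
p,W=cloud('w5'); Q=W.reshape(-1,3); Q=Q[np.isfinite(Q[:,0])]
T=Q[(np.hypot(Q[:,0]-452,Q[:,1]-195)<25)]; print(np.percentile(T[:,2],[50,90,99])); T=T[(T[:,2]>118)&(T[:,2]<130)]; print(len(T),(T.max(0)+T.min(0))/2,T.max(0)-T.min(0),np.median(T[:,2]))
"
```

```text
[451.25987993 194.59349016  74.42604813] 36.84312612019017 [-0.08901742  0.0490161  -0.969457  ]
[126.89700722 165.17639976 172.69647636]
9377 [448.15713511 197.22762815 124.00179692] [42.22472872 34.4858469  11.99378015] 126.44405425484197
```

View pics/c5.png

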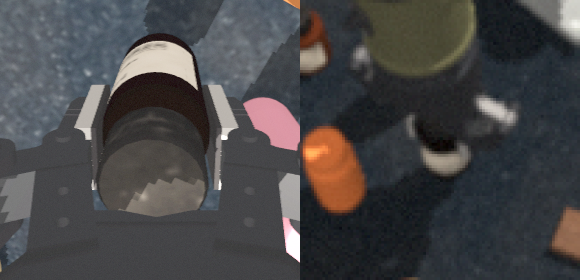

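The varnish bottle hangs upright between the pads, which grip high on the body near its shoulder. Its cap top is 52 mm above the TCP, as expected, so I'll carry on.

```bash
python3 -c "
from h import *
s=env.sense(); a=plan([455,190,230],down(23.4),5)
b=plan([480,-110,230],down(-10),15,*a)
plan(SM+68*NN,down(-10,30,7.5),10,*b)
"
```

```text
N 5 travel [ -1.12   0.44 -31.35] | 31.4 turn [-0.05 -0.01  0.03] 0.05
N 15 travel [-20.33  -1.08  -0.  ] | 20.4 turn [0.   0.   2.23] 2.23
N 10 travel [0.27 1.14 8.9 ] | 9.0 turn [-2.86  0.9   0.  ] 3.0
```

>>> jog_arm:
  travel:
    - [0,0,-25]
    - [0,0,-32]
    - [0,0,-33]
    - [0,0,-33]
    - [0,0,-32]
  turn:
    - [0,0,0]
    - [0,0,0]
    - [0,0,0]
    - [0,0,0]
    - [0,0,0]

```text
clock: 15.97
position: [450.6, 194.3, 229.4]
tool_rot: [0.548, 0.837, -0.002, -0.002]
ft_force: [1.3, -0.0, -1.1]
grip_width: 36.8
grasp_force: 40.3
```

>>> jog_arm:
  travel:
    - [-20,-1,0]
    - [-20,-1,0]
    - [-20,-1,0]
    - [-20,-1,0]
    - [-20,-1,0]
  turn:
    - [0,0,2.2]
    - [0,0,2.2]
    - [0,0,2.2]
    - [0,0,2.2]
    - [0,0,2.2]

```text
clock: 16.38
position: [478.8, 95.5, 226.6]
tool_rot: [0.628, 0.778, -0.002, -0.003]
ft_force: [1.0, -0.8, -1.8]
grip_width: 36.8
grasp_force: 40.3
```

>>> jog_arm:
  travel:
    - [-20,-1,0]
    - [-20,-1,0]
    - [-20,-1,0]
    - [-20,-1,0]
    - [-20,-1,0]
  turn:
    - [0,0,2.2]
    - [0,0,2.2]
    - [0,0,2.2]
    - [0,0,2.2]
    - [0,0,2.2]

```text
clock: 16.8
position: [488.5, -3.1, 228.5]
tool_rot: [0.699, 0.715, -0.001, -0.001]
ft_force: [0.3, 0.3, -1.8]
grip_width: 36.7
grasp_force: 40.3
```

>>> jog_arm:
  travel:
    - [-20,-1,0]
    - [-20,-1,0]
    - [-20,-1,0]
    - [-20,-1,0]
    - [-20,-1,0]
  turn:
    - [0,0,2.2]
    - [0,0,2.2]
    - [0,0,2.2]
    - [0,0,2.2]
    - [0,0,2.2]

```text
clock: 17.22
position: [478.2, -102.4, 228.6]
tool_rot: [0.764, 0.645, -0.001, -0.001]
ft_force: [0.3, 0.1, -1.2]
grip_width: 36.9
grasp_force: 40.3
```

```bash
python3 -c "
from h import *
rel(SM); print(env.sense()['position']); plan(SM+68*NN,down(-10,30,7.5),10)
"
```

```text
17.22 tool-frame vector to mouth [ 11.5  66.6 140.2] axis err deg (turn tool) [-27.53   8.49  -0.  ] F [ 0.3  0.1 -1.2] Ftool [0.1 0.3 1.2] q [ 0.41 -0.01 -0.26  1.83 -0.    1.32 -0.01] w 36.9
[ 478.18361637 -102.43397457  228.62508469]
N 10 travel [-0.44  1.49  8.79] | 8.9 turn [-2.88  0.9   0.03] 3.02
```

>>> jog_arm:
  travel:
    - [-0.5,1.5,8.8]
    - [-0.5,1.5,8.8]
    - [-0.5,1.5,8.8]
    - [-0.5,1.5,8.8]
    - [-0.5,1.5,8.8]
  turn:
    - [-2.9,0.9,0]
    - [-2.9,0.9,0]
    - [-2.9,0.9,0]
    - [-2.9,0.9,0]
    - [-2.9,0.9,0]

```text
clock: 17.63
position: [489.7, -104.8, 185.4]
tool_rot: [0.757, 0.64, 0.111, 0.071]
ft_force: [-0.7, -0.0, -1.4]
grip_width: 36.8
grasp_force: 40.4
```

>>> jog_arm:
  travel:
    - [-0.5,1.5,8.8]
    - [-0.5,1.5,8.8]
    - [-0.5,1.5,8.8]
    - [-0.5,1.5,8.8]
    - [-0.5,1.5,8.8]
  turn:
    - [-2.9,0.9,0]
    - [-2.9,0.9,0]
    - [-2.9,0.9,0]
    - [-2.9,0.9,0]
    - [-2.9,0.9,0]

```text
clock: 18.05
position: [511.8, -106.4, 146.8]
tool_rot: [0.737, 0.623, 0.22, 0.141]
ft_force: [-0.1, 0.5, -0.5]
grip_width: 36.8
grasp_force: 40.4
```

>>> jog_arm:
  travel:
    - [0,0,0]
    - [0,0,0]
    - [0,0,0]
    - [0,0,0]
    - [0,0,0]
  turn:
    - [0,0,0]
    - [0,0,0]
    - [0,0,0]
    - [0,0,0]
    - [0,0,0]

```text
clock: 18.47
position: [513.0, -105.3, 148.1]
tool_rot: [0.737, 0.624, 0.22, 0.14]
ft_force: [-0.6, -0.3, -1.4]
grip_width: 36.8
grasp_force: 40.4
```

```bash
python3 -c "
from h import *
rel(SM); snap('wrist','w6'); plan(SM+58*NN,down(-10,30,7.5),5); pocket('w6',SM,21)
"
```

```text
18.47 tool-frame vector to mouth [-1.9 -1.6 68. ] axis err deg (turn tool) [ 0.17 -0.19  0.  ] F [-0.6 -0.3 -1.4] Ftool [-0.6 -1.1  0.9] q [ 0.42 -0.19 -0.11  2.27 -0.42  0.62  0.43] w 36.8
N 5 travel [-0.35 -0.24  1.99] | 2.0 turn [ 0.03 -0.04  0.1 ] 0.12
w6 n [-0.496 -0.064  0.866] tilt 30.0 az 7.4 mouth [ 545.1 -102.9   87.8] r 19.0 174
```

View pics/w6.png

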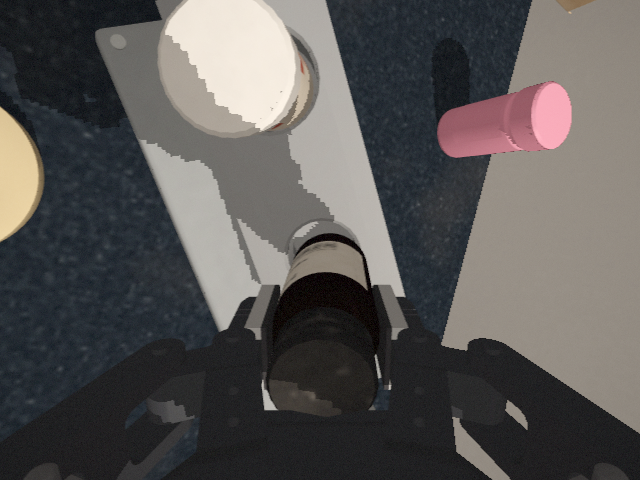

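Wrist view: the tub stands in the wide pocket at (235,65), and the varnish bottle hangs just above the narrow pocket at (325,235). I'll correct by about 2 mm and insert.

>>> jog_arm:
  travel:
    - [-0.7,-0.5,3]
    - [-0.7,-0.5,4]
    - [-0.6,-0.5,4]
    - [0,0,4]
    - [0,0,2]
  turn:
    - [0.1,-0.1,0]
    - [0.1,-0.1,0]
    - [0,0,0]
    - [0,0,0]
    - [0,0,0]

```text
clock: 18.93
position: [518.8, -105.5, 130.2]
tool_rot: [0.738, 0.624, 0.217, 0.139]
ft_force: [0.5, 0.4, -0.8]
grip_width: 36.8
grasp_force: 40.4
```

>>> jog_arm:
  travel:
    - [0,0,2]
    - [0,0,2]
    - [0,0,2]
    - [0,0,1]
    - [0,0,0]
  turn:
    - [0,0,0]
    - [0,0,0]
    - [0,0,0]
    - [0,0,0]
    - [0,0,0]

```text
clock: 19.35
position: [522.4, -105.2, 124.9]
tool_rot: [0.737, 0.624, 0.217, 0.139]
ft_force: [-0.5, 0.6, -0.6]
grip_width: 37.0
grasp_force: 40.4
```

```bash
python3 -c "
from h import *
rel(np.array([545.2,-102.6,88]))
"
```

```text
19.35 tool-frame vector to mouth [ 0.   1.5 43.4] axis err deg (turn tool) [-0.1  -0.01  0.  ] F [-0.5  0.6 -0.6] Ftool [ 0.4 -0.8  0.3] q [ 0.41 -0.14 -0.12  2.27 -0.43  0.56  0.44] w 37.0
```

>>> jog_arm:
  travel:
    - [0,0.8,0]
    - [0,0.7,1]
    - [0,0,2]
    - [0,0,2]
    - [0,0,2]
  turn:
    - [0,0,0]
    - [0,0,0]
    - [0,0,0]
    - [0,0,0]
    - [0,0,0]

```text
clock: 19.77
position: [527.0, -105.0, 119.5]
tool_rot: [0.737, 0.624, 0.217, 0.139]
ft_force: [-1.1, 0.5, -0.8]
grip_width: 36.8
grasp_force: 41.5
```

```bash
python3 -c "
from h import *
rel(np.array([545.2,-102.6,88]))
"
```

```text
19.77 tool-frame vector to mouth [ 0.   0.3 36.4] axis err deg (turn tool) [-0.12 -0.01 -0.  ] F [-1.1  0.5 -0.8] Ftool [ 0.2 -1.4  0.2] q [ 0.41 -0.12 -0.12  2.27 -0.43  0.54  0.44] w 36.8
```

>>> jog_arm:
  travel:
    - [0,0,3]
    - [0,0,4]
    - [0,0,4]
    - [0,0,4]
    - [0,0,3]
  turn:
    - [0,0,0]
    - [0,0,0]
    - [0,0,0]
    - [0,0,0]
    - [0,0,0]

```text
clock: 20.18
position: [536.1, -103.7, 103.5]
tool_rot: [0.737, 0.624, 0.217, 0.139]
ft_force: [-2.4, 0.6, -1.2]
grip_width: 37.0
grasp_force: 41.5
```

```bash
python3 -c "
from h import *
rel(np.array([545.2,-102.6,88]))
"
```

```text
20.18 tool-frame vector to mouth [-0.   0.2 18. ] axis err deg (turn tool) [-0.13 -0.02  0.  ] F [-2.4  0.6 -1.2] Ftool [ 0.1 -2.7 -0.2] q [ 0.4  -0.07 -0.13  2.27 -0.44  0.5   0.45] w 37.0
```

>>> jog_arm:
  travel:
    - [0,0,3]
    - [0,0,3]
    - [0,0,3]
    - [0,0,2]
    - [0,0,1]
  turn:
    - [0,0,0]
    - [0,0,0]
    - [0,0,0]
    - [0,0,0]
    - [0,0,0]

```text
clock: 20.6
position: [542.0, -103.0, 93.4]
tool_rot: [0.737, 0.624, 0.217, 0.139]
ft_force: [-2.0, 0.1, -0.3]
grip_width: 36.9
grasp_force: 41.6
```

>>> jog_arm:
  travel:
    - [0,0,0.8]
    - [0,0,0.7]
    - [0,0,0.5]
    - [0,0,0]
    - [0,0,0]
  turn:
    - [0,0,0]
    - [0,0,0]
    - [0,0,0]
    - [0,0,0]
    - [0,0,0]

```text
clock: 21.02
position: [542.8, -102.9, 91.9]
tool_rot: [0.737, 0.624, 0.217, 0.139]
ft_force: [-1.5, 0.8, -3.0]
grip_width: 36.9
grasp_force: 41.3
```

```bash
python3 -c "
from h import *
rel(np.array([545.2,-102.6,88]))
"
```

```text
21.02 tool-frame vector to mouth [0.  0.1 4.5] axis err deg (turn tool) [-0.11 -0.01 -0.  ] F [-1.5  0.8 -3. ] Ftool [ 0.2 -2.9  1.9] q [ 0.4  -0.04 -0.13  2.27 -0.45  0.47  0.46] w 36.9
```

>>> jog_arm:
  travel:
    - [0,0,0.7]
    - [0,0,0.6]
    - [0,0,0.5]
    - [0,0,0]
    - [0,0,0]
  turn:
    - [0,0,0]
    - [0,0,0]
    - [0,0,0]
    - [0,0,0]
    - [0,0,0]

```text
clock: 21.43
position: [543.7, -102.9, 90.8]
tool_rot: [0.737, 0.624, 0.217, 0.139]
ft_force: [-7.5, 0.0, 3.8]
grip_width: 36.7
grasp_force: 41.4
```

```bash
python3 -c "
from h import *
rel(np.array([545.2,-102.6,88]))
"
```

```text
21.43 tool-frame vector to mouth [ 0.1 -0.1  3.2] axis err deg (turn tool) [-0.11 -0.02 -0.  ] F [-7.5  0.   3.8] Ftool [-0.3 -4.6 -7. ] q [ 0.4  -0.04 -0.13  2.27 -0.46  0.47  0.46] w 36.7
```

>>> jog_arm:
  travel:
    - [0,0,0.5]
    - [0,0,0.3]
    - [0,0,0]
    - [0,0,0]
    - [0,0,0]
  turn:
    - [0,0,0]
    - [0,0,0]
    - [0,0,0]
    - [0,0,0]
    - [0,0,0]

```text
clock: 21.85
position: [543.9, -103.0, 90.7]
tool_rot: [0.737, 0.624, 0.217, 0.139]
ft_force: [-13.7, 0.2, 12.0]
grip_width: 36.7
grasp_force: 41.7
```

```bash
python3 -c "
from h import *
rel(np.array([545.2,-102.6,88]))
"
```

```text
21.85 tool-frame vector to mouth [ 0.2 -0.2  3. ] axis err deg (turn tool) [-0.1  -0.02  0.  ] F [-13.7   0.2  12. ] Ftool [  0.2  -6.1 -17.2] q [ 0.39 -0.04 -0.13  2.27 -0.46  0.47  0.46] w 36.7
```

Stiff stop at the expected depth (3 mm against 3.9 predicted), so the varnish bottle is home. I'll release it and retreat.

>>> jog_arm:
  travel:
    - [0,0,-0.7]
    - [0,0,-0.5]
    - [0,0,0]
    - [0,0,0]
    - [0,0,0]
  turn:
    - [0,0,0]
    - [0,0,0]
    - [0,0,0]
    - [0,0,0]
    - [0,0,0]

```text
clock: 22.27
position: [543.6, -102.9, 90.8]
tool_rot: [0.737, 0.624, 0.217, 0.139]
ft_force: [-4.8, 0.5, 1.7]
grip_width: 36.7
grasp_force: 41.1
```

>>> jog_arm:
  travel:
    - [0,0,0]
    - [0,0,0]
    - [0,0,0]
    - [0,0,0]
    - [0,0,0]
  turn:
    - [0,0,0]
    - [0,0,0]
    - [0,0,0]
    - [0,0,0]
    - [0,0,0]
  jaw: 65

```text
clock: 22.68
position: [544.4, -103.1, 91.4]
tool_rot: [0.737, 0.624, 0.218, 0.14]
ft_force: [-0.2, -0.3, -0.2]
grip_width: 64.8
grasp_force: 0.0
```

>>> jog_arm:
  travel:
    - [0,0,-4]
    - [0,0,-10]
    - [0,0,-16]
    - [0,0,-16]
    - [0,0,-16]
  turn:
    - [0,0,0]
    - [0,0,0]
    - [0,0,0]
    - [0,0,0]
    - [0,0,0]

```text
clock: 23.1
position: [512.4, -107.1, 145.8]
tool_rot: [0.737, 0.624, 0.217, 0.14]
ft_force: [1.1, -0.3, 0.6]
grip_width: 65.4
grasp_force: 0.0
```

>>> jog_arm:
  travel:
    - [0,0,-4]
    - [0,0,0]
    - [0,0,0]
    - [0,0,0]
    - [0,0,0]
  turn:
    - [0,0,0]
    - [0,0,0]
    - [0,0,0]
    - [0,0,0]
    - [0,0,0]

```text
clock: 23.52
position: [510.8, -106.9, 147.0]
tool_rot: [0.738, 0.624, 0.217, 0.139]
ft_force: [0.7, 0.1, 0.2]
grip_width: 65.1
grasp_force: 0.0
```

```bash
python3 -c "
from h import *
rel(SM); snap('wrist','w7'); p,W=cloud('w7')
for m0,H,r in ((SM,55,16),(LG,60,25.5)):
    h=(W-m0)@NN; m=(np.linalg.norm(np.cross(W-m0,NN),axis=-1)<r+6)&(h>H-8)&(h<H+15); T=W[m]; 
    if len(T)<20: print(len(T)); continue
    c=T.mean(0); n=np.linalg.svd(T-c)[2][2]; print(len(T),'h',np.percentile(h[m],[10,50,90]).round(1),'off',(T.mean(0)-m0-H*NN).round(1))
"
```

```text
23.52 tool-frame vector to mouth [ 0.2  1.  68.3] axis err deg (turn tool) [-0.18 -0.03  0.  ] F [0.7 0.1 0.2] Ftool [0.2 0.7 0.1] q [ 0.42 -0.19 -0.11  2.27 -0.41  0.62  0.42] w 65.1
4014 h [54.  56.  57.2] off [-5.2  0.5 -2.3]
15300 h [59.6 61.  62.3] off [-5.5 -3.4 -2.3]
```

View pics/w7.png

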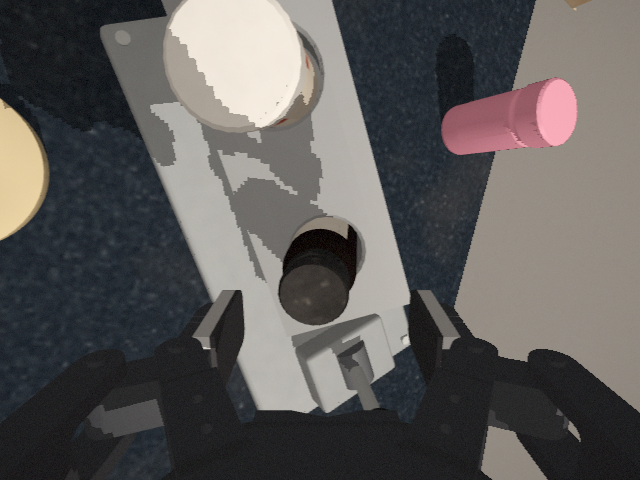

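Wrist view: the varnish bottle is seated in the narrow pocket at (320,265) and the tub in the wide one at (240,70). Their cap heights above the face read 56 and 61 mm, which means both are home. The lever base shows at (345,365). Next, the lever.

```bash
python3 -c "
from h import *
K=np.array([544.8,-207.9,108]); d=np.array([.991,.1305,0])
a=plan(K-58*d+[0,0,75],down(7.5),10)
print(a[0]); plan(K-58*d+[0,0,-12],down(7.5),5,*a)
p,W=cloud('top0'); 
for x in (470,490,510): print(x,[np.nanmedian(W[...,2][(abs(W[...,0]-x)<4)&(abs(W[...,1]-y)<4)]).round() for y in (-190,-205,-220,-235)])
"
```

```text
N 10 travel [-10.72  -0.88  -4.84] | 11.8 turn [ 2.96 -0.45 -1.66] 3.42
[ 487.322 -215.469  183.   ]
N 5 travel [ 0.   0.  17.4] | 17.4 turn [0. 0. 0.] 0.0
470 [np.float64(1.0), np.float64(2.0), np.float64(3.0), np.float64(2.0)]
490 [np.float64(1.0), np.float64(2.0), np.float64(1.0), np.float64(3.0)]
510 [np.float64(23.0), np.float64(23.0), np.float64(23.0), np.float64(23.0)]
```

>>> jog_arm:
  travel:
    - [-10.7,-0.9,-4.8]
    - [-10.7,-0.9,-4.8]
    - [-10.7,-0.9,-4.8]
    - [-10.7,-0.9,-4.8]
    - [-10.7,-0.9,-4.8]
  turn:
    - [3,-0.45,-1.65]
    - [3,-0.45,-1.65]
    - [3,-0.45,-1.65]
    - [3,-0.45,-1.65]
    - [3,-0.45,-1.65]

```text
clock: 23.98
position: [492.7, -161.8, 161.9]
tool_rot: [0.707, 0.696, 0.108, 0.068]
ft_force: [0.1, 1.0, 0.6]
grip_width: 65.1
grasp_force: 0.0
```

>>> jog_arm:
  travel:
    - [-10.7,-0.9,-4.8]
    - [-10.7,-0.9,-4.8]
    - [-10.7,-0.9,-4.8]
    - [-10.7,-0.9,-4.8]
    - [-10.7,-0.9,-4.8]
  turn:
    - [3,-0.45,-1.65]
    - [3,-0.45,-1.65]
    - [3,-0.45,-1.65]
    - [3,-0.45,-1.65]
    - [3,-0.45,-1.65]
  jaw: 0

```text
clock: 24.4
position: [487.5, -216.2, 183.1]
tool_rot: [0.66, 0.752, -0.003, -0.003]
ft_force: [0.1, -0.1, -1.0]
grip_width: 4.2
grasp_force: 0.0
```

>>> jog_arm:
  travel:
    - [0,0,0]
    - [0,0,0]
    - [0,0,0]
    - [0,0,0]
    - [0,0,0]
  turn:
    - [0,0,0]
    - [0,0,0]
    - [0,0,0]
    - [0,0,0]
    - [0,0,0]

```text
clock: 24.82
position: [486.9, -215.1, 183.3]
tool_rot: [0.66, 0.751, -0.002, -0.002]
ft_force: [-0.2, 0.2, -0.6]
grip_width: -0.2
grasp_force: 0.0
```

```bash
python3 -c "
from h import *
print(env.sense()['position'],env.sense()['joint_positions'].round(2))
snap('wrist','w8'); p,W=cloud('w8'); Q=W.reshape(-1,3); T=Q[(np.hypot(Q[:,0]-545,Q[:,1]+208)<25)&(Q[:,2]>100)&(Q[:,2]<130)]; print(len(T),(T.max(0)+T.min(0))/2,T.max(0))
K=np.array([544.8,-207.9,108]); d=np.array([.991,.1305,0]); plan(K-58*d+[0,0,-12],down(7.5),5)
"
```

```text
[ 486.8566895  -215.09882667  183.30791252] [ 0.45  0.11 -0.1   1.8   0.01  1.24  0.48]
1562 [ 544.95037123 -209.90898024  117.99130167] [ 557.38317352 -197.40526019  127.14096789]
N 5 travel [-0.07  0.12 17.5 ] | 17.5 turn [-0.06 -0.01 -0.02] 0.06
```

>>> jog_arm:
  travel:
    - [-1,0,17]
    - [0,0,18]
    - [0,0,18]
    - [0,0,18]
    - [0,0,16]
  turn:
    - [0,0,0]
    - [0,0,0]
    - [0,0,0]
    - [0,0,0]
    - [0,0,0]

```text
clock: 25.28
position: [486.6, -216.3, 95.7]
tool_rot: [0.66, 0.751, -0.002, -0.002]
ft_force: [1.1, 0.4, -0.2]
grip_width: -0.4
grasp_force: 0.0
```

>>> jog_arm:
  travel:
    - [0,4,0]
    - [0,8,0]
    - [0,8,0]
    - [0,8,0]
    - [0,8,0]
  turn:
    - [0,0,0]
    - [0,0,0]
    - [0,0,0]
    - [0,0,0]
    - [0,0,0]

```text
clock: 25.7
position: [524.5, -212.0, 97.8]
tool_rot: [0.66, 0.751, -0.001, -0.001]
ft_force: [-2.0, 0.2, 1.9]
grip_width: -0.3
grasp_force: 0.9
```

>>> jog_arm:
  travel:
    - [0,8,0]
    - [0,8,0]
    - [0,8,0]
    - [0,8,0]
    - [0,8,0]
  turn:
    - [0,0,0]
    - [0,0,0]
    - [0,0,0]
    - [0,0,0]
    - [0,0,0]

```text
clock: 26.12
position: [563.4, -206.6, 96.2]
tool_rot: [0.66, 0.751, -0.002, -0.002]
ft_force: [-1.0, -0.8, 0.1]
grip_width: 0.4
grasp_force: 0.5
```

```bash
python3 -c "
from h import *
s=env.sense(); print(s['clock'],s['position'],s['ft_force'], 'push travel past K-58d', (s['position']-[487.3,-215.5,0])@[.991,.1305,0])
snap('wrist','w9'); snap('side','side3'); snap('top','top3')
for f in ('top3','side3'):
    p,W=cloud(f); Q=W.reshape(-1,3); m=(abs(p.reshape(-1,3).astype(int).max(1))<70)&(Q[:,0]>540)&(Q[:,0]<650)&(abs(Q[:,1]+203)<25)&(Q[:,2]>90)&(Q[:,2]<135); T=Q[m]; print(f,m.sum(), (T.max(0)+T.min(0))/2 if m.any() else '',T.max(0) if m.any() else '')
"
```

```text
26.1167 [ 563.42693835 -206.63651281   96.21071615] [-1.04804958 -0.75308851  0.10703425] push travel past K-58d 76.59848097988383
top3 0  
side3 77 [ 576.35028923 -200.72534291  116.21089622] [ 601.90986446 -189.10251061  131.75903579]
```

>>> jog_arm:
  travel:
    - [0,5,0]
    - [0,5,0]
    - [0,5,0]
    - [0,3,0]
    - [0,2,0]
  turn:
    - [0,0,0]
    - [0,0,0]
    - [0,0,0]
    - [0,0,0]
    - [0,0,0]

```text
clock: 26.68
position: [581.5, -204.3, 95.8]
tool_rot: [0.66, 0.751, -0.003, -0.003]
ft_force: [-6.5, 0.3, 2.8]
grip_width: 0.2
grasp_force: 3.2
```

>>> jog_arm:
  travel:
    - [0,1,0]
    - [0,1,0]
    - [0,1,0]
    - [0,1,0]
    - [0,0,0]
  turn:
    - [0,0,0]
    - [0,0,0]
    - [0,0,0]
    - [0,0,0]
    - [0,0,0]

```text
clock: 27.1
position: [581.8, -204.2, 95.7]
tool_rot: [0.66, 0.751, -0.005, -0.006]
ft_force: [-13.2, 0.9, 6.0]
grip_width: -0.2
grasp_force: 6.4
```

```bash
python3 -c "
from h import *
s=env.sense(); print(s['position'],s['ft_force'])
snap('wrist','w10'); snap('side','side4')
a=cv2.imread('pics/side4.png')[160:280,280:420]; w=cv2.imread('pics/w10.png')
cv2.imwrite('pics/c10.png',np.hstack([cv2.resize(w,(400,300)),cv2.resize(a,(350,300),interpolation=3)]))
"
```

```text
[ 581.81338967 -204.24529848   95.71814722] [-13.2175406    0.8746476    6.04916851]
```

View pics/c10.png

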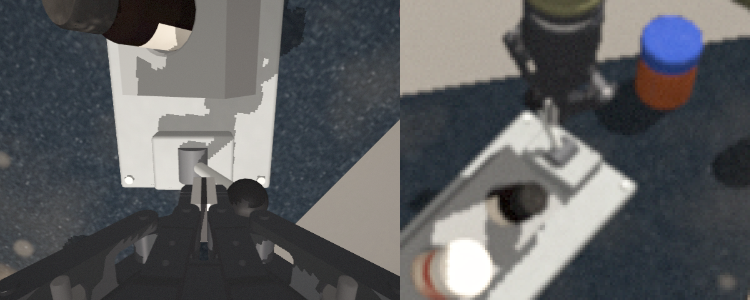

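The wrist half shows the knob at (248,195), pushed rearward of the closed fingers. I'll measure its angle.

```bash
python3 -c "
from h import *
p,W=cloud('w10'); Q=W[290:330,370:425].reshape(-1,3); Q=Q[np.isfinite(Q[:,0])&(Q[:,2]>95)]
print(len(Q),Q.min(0),Q.max(0),(Q.max(0)+Q.min(0))/2)
from scipy.optimize import least_squares
c=least_squares(lambda c:np.linalg.norm(Q-c,axis=1)-13,Q.mean(0)-[0,0,8],loss='soft_l1').x; print('knob',c,'travel',(c-[544.9,-208.4,108])@[.991,.1305,0])
p,W=cloud('w8'); Q=W.reshape(-1,3); Q=Q[(np.hypot(Q[:,0]-545,Q[:,1]+208)<20)&(Q[:,2]>105)&(Q[:,2]<128)]
print('start',least_squares(lambda c:np.linalg.norm(Q-c,axis=1)-13,Q.mean(0)-[0,0,8],loss='soft_l1').x)
"
```

```text
2091 [ 596.84887184 -203.25136185   96.33089925] [ 617.13221273 -189.1178804   122.11621832] [ 606.99054229 -196.18462113  109.22355879]
knob [ 607.47337976 -202.48401028  108.23276781] travel 62.782255996617565
start [ 545.65786741 -210.55065483  112.71485114]
```

>>> jog_arm:
  travel:
    - [0,1,0]
    - [0,1,0]
    - [0,1,0]
    - [0,1,0]
    - [0,0,0]
  turn:
    - [0,0,0]
    - [0,0,0]
    - [0,0,0]
    - [0,0,0]
    - [0,0,0]

```text
clock: 27.62
position: [582.2, -204.3, 95.6]
tool_rot: [0.661, 0.75, -0.007, -0.009]
ft_force: [-22.2, 0.7, 14.2]
grip_width: -0.1
grasp_force: 11.2
```

```bash
python3 -c "
from h import *
s=env.sense(); print(s['position'],s['ft_force'],s['joint_positions'].round(2))
snap('top','top5'); p,W=cloud('top5'); q,V=cloud('top0')
print('oil/tape/rosin shift check', [np.nanmedian(W[v-2:v+3,u-2:u+3].reshape(-1,3)-V[v-2:v+3,u-2:u+3].reshape(-1,3),axis=0).round(1) for u,v in((199,220),(285,310),(455,238))])
from scipy.optimize import least_squares
snap('wrist','w11'); p,W=cloud('w11'); Q=W[285:335,365:425].reshape(-1,3); Q=Q[np.isfinite(Q[:,0])&(Q[:,2]>92)&(Q[:,2]<125)&(Q[:,0]>590)]
c=least_squares(lambda c:np.linalg.norm(Q-c,axis=1)-13,Q.mean(0)-[0,0,8],loss='soft_l1'); print('knob',c.x,np.abs(c.fun).mean(),Q.max(0))
"
```

```text
[ 582.18628964 -204.25976846   95.62822301] [-22.16439212   0.69960976  14.15612823] [ 0.38  0.37 -0.11  1.67  0.05  1.13  0.38]
oil/tape/rosin shift check [array([ 0. ,  0. , -0.1]), array([-0. ,  0. , -0.1]), array([ 0. , -0.1, -0.5])]
knob [ 607.49363171 -202.40343957  108.11380178] 0.4588488540125312 [ 618.14384492 -189.01960834  124.94713408]
```

Hard stop: 22 N with no further motion, and the reaction points along the expected lever normal. I'll back off and verify the lever without the gripper in the way.

>>> jog_arm:
  travel:
    - [0,-8,0]
    - [0,-15,0]
    - [0,-20,-5]
    - [0,-20,-20]
    - [0,-20,-30]
  turn:
    - [0,0,0]
    - [0,0,0]
    - [0,0,0]
    - [0,0,0]
    - [0,0,0]

```text
clock: 28.13
position: [506.0, -213.0, 149.5]
tool_rot: [0.66, 0.751, -0.002, -0.004]
ft_force: [0.3, -0.3, 0.7]
grip_width: -0.2
grasp_force: 0.0
```

>>> jog_arm:
  travel:
    - [-20,-20,-20]
    - [-20,-20,-20]
    - [-20,-20,-20]
    - [-20,-20,-20]
    - [0,0,0]
  turn:
    - [0,0,0]
    - [0,0,0]
    - [0,0,0]
    - [0,0,0]
    - [0,0,0]

```text
clock: 28.55
position: [437.7, -311.0, 237.2]
tool_rot: [0.663, 0.748, -0.003, 0.003]
ft_force: [-0.1, -0.9, 0.0]
grip_width: 0.2
grasp_force: 0.0
```

```bash
python3 -c "
from h import *
from scipy.optimize import least_squares
print(env.sense()['position'],env.sense()['ft_force'].round(1))
snap('top','top6'); snap('side','side6')
for f in('top0','top6','side0','side6'):
    p,W=cloud(f); Q=W.reshape(-1,3); Q=Q[(Q[:,0]>525)&(Q[:,0]<640)&(abs(Q[:,1]+204)<24)&(Q[:,2]>105)&(Q[:,2]<135)]
    c=least_squares(lambda c:np.linalg.norm(Q-c,axis=1)-13,Q.mean(0)-[0,0,8],loss='soft_l1').x if len(Q)>5 else 0; print(f,len(Q),c,Q.mean(0))
"
```

```text
[ 437.72271797 -311.00196446  237.23666007] [-0.1 -0.9  0. ]
top0 110 [ 545.43903454 -208.73557963  114.17874499] [ 544.48147496 -208.10196386  122.82159692]
top6 111 [ 606.57301276 -201.48449481  109.60817723] [ 605.70493907 -200.02005791  117.94475818]
side0 88 [ 545.99182429 -208.60497491  111.40694459] [ 543.00396915 -205.04237949  118.02869388]
side6 77 [ 607.13268875 -200.51700122  107.11020808] [ 604.17186654 -197.41542051  114.38824485]
```

The knob is now at z ≈ 108 with x displaced 61 mm, and it started at z ≈ 113. That fits a lever that began at about 0.15 rad and now stands at its 1.0 rad stop. I'll make one last check on the bottles, then hand in.

>>> jog_arm:
  travel:
    - [0,0,0]
    - [0,0,0]
    - [0,0,0]
    - [0,0,0]
    - [0,0,0]
  turn:
    - [0,0,0]
    - [0,0,0]
    - [0,0,0]
    - [0,0,0]
    - [0,0,0]

```text
clock: 29.07
position: [440.0, -302.8, 231.3]
tool_rot: [0.66, 0.752, -0.002, -0.003]
ft_force: [-0.2, -0.5, 0.5]
grip_width: -0.0
grasp_force: 0.0
```

```bash
python3 -c "
from h import *
p,W=cloud('top6')
ok=True
for m0,H,r in ((SM,55,14),(LG,60,22)):
    h=(W-m0)@NN; m=(np.linalg.norm(np.cross(W-m0,NN),axis=-1)<r)&(h>H-8)&(h<H+15); print(m.sum(),np.percentile(h[m],[10,50,90]).round(1)); ok&=abs(np.median(h[m])-H-1.7)<2.5
print(ok)
if ok: print(env.job_done())
"
```

```text
134 [50.2 57.6 60. ]
326 [59.5 62.7 64.9]
True
the job is handed in; nothing more can be done
None
```

The varnish bottle and the white tub are seated in their own pockets, the lever was pushed to its far stop, the bystanders had not moved, and I handed the job in at about 29 s; the hand-in returned no verdict.

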